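Size an unmarked spindle in the row of ring gauges

ROBOT

A 7-joint arm with a two-finger parallel gripper is mounted at the origin on a cart in front of the work surface, level with it; the furniture and walls round the work are solid. World frame = base frame: x ahead of the robot, y to its left, z up, the work surface at z = 0. Lengths are in m, angles in rad, forces in N, time in s.
With the tool pointing down it reaches from about 0.4 to 0.9 m from the base axis. Payload 5.6 kg.
Tool frame: the origin (TCP) lies midway between the tips of the shut fingers; the grasp point (between the pads) lies 19 mm behind it; z points along the fingers, y is the line along which they close (so a half turn about z gives the same grasp; the last joint's range is limited). The gripper opens to 92 mm and grips with 3 to 60 N. Pads are 20 mm wide; open, the fingers measure 128 mm over their backs; the gripper's body (75 mm by 189 mm) begins 69 mm behind the grasp point.
Start: joints at [1.288, 0.468, -0.012, 1.603, 0.006, 1.071, -0.056], TCP at [0.154, -0.631, 0.215] pointing down, gripper open.
Joint ranges: [-2.53, 2.53], [-0.31, 2.02], [-1.57, 1.55], [0.28, 2.44], [-1.29, 4.43], [0.15, 1.84], [-2.92, 2.92]. Speed limits (rad/s): [2.57, 2.57, 3.14, 3.14, 3.14, 3.14, 3.14].

INTERFACE

Orientations are given as a 3x3 rotation matrix whose columns are the frame's x, y, z axes.
In Python, from station import env, effector, solver, viewer, workorder, search_frame, tip_of gives the robot as it stands. Calls block until the motion is done:
- env.reach(position, orientation): joint-space move of the TCP to a pose.
- env.movel(position, frame=None, rate=0.15): straight line of the TCP; frame=None keeps the orientation; rate is the mean speed in m/s.
- env.goto_joints(angles): joint-space move.
- effector.release() and effector.grasp(squeeze=None): open the fingers fully, or close them until they stop; squeeze is the grip in N (None keeps the last).
- env.pause(seconds).
- solver.inverse_kinematics(position, orientation): joint angles nearest the present ones, or None.
- env.sense(): the state.
- viewer.read_camera(name): name is "side" or "top" or "wrist"; returns (picture, depth): 480x640x3 uint8, red, green, blue; 480x640 float32, m along the optical axis (not along the pixel's ray), 0 where there is no reading.
- viewer.camera_info(name): a dict with "intrinsics" (3x3 intrinsics, pixels), "eye" and "rotation" of the camera in the world; the wrist camera has in their place "T_tool_cam" (4x4, takes a point from camera to tool coordinates, whose origin is the TCP and whose axes are the flange's). Camera axes: x right, y up, looking along -z (the intrinsics and any distortion apply to the point x, -y, -z); pixel columns grow to the right and rows downward; lengths in m; the calibration is good to about 2 mm. The wrist camera is an equidistant fisheye: a pixel r from the principal point sees the ray r / f radians off the axis. A picture is of the moment at which its call begins: read the wrist's pose just before it. camera_info takes no time and is no camera call.
A pose or a line that the arm cannot do raises env.PlanningError and nothing moves.
- workorder.finish_job(): hands the job in; it is judged then, once.
Trained networks look in the newest picture that a camera, given by its name, has taken for a name from the list of things; names that differ only in an ending like _2 or _b are one class to them, and where a whole thing is asked for, a point or a joint stands for the part that bears it (a point fixed in the world has none). Each returns a list of dicts, best first, with "score" (0 to 1); they miss things now and then, are a little off and sometimes report something else, mostly with a low value. They report only what shows in the picture. A call takes as long as a camera call.
- search_frame(camera, name): "at" ([x, y, z] in m, in world coordinates, good to about 4 mm: the middle of the surface that is visible of it).
- tip_of(camera, name): "at" ([x, y, z] in m, in world coordinates, good to about 4 mm: a listed point, or the origin of a listed thing).
The state is a dict: "t": time; "joint_positions": joint angles; "joint_velocities": joint speeds; "tau": joint torques, N m; "ee_pos": TCP position; "tcp_rot": TCP orientation; "wrist_force": force on the tool from outside, world axes, zero at the start; "moment": the same for the moment, N m; "gripper_width": finger opening in m; "grasp_force": force on a finger pad.
Only numpy, scipy, OpenCV 4.12 (cv2) and the standard library are available. Lean on these libraries where they do the work, as an engineer would, in place of code of your own. Each camera call takes 0.05 s, during which the arm holds its last target. There are 200 camera calls.

TASK

The spindle that lies in line with the rings has lost its size mark: push it gently through the row of ring gauges, which get smaller one after another, until a ring stops it, without forcing it, and leave it there against that ring. Then slide the red size pointer beside the row until it stands at the ring that stopped the spindle. Leave the two waiting spindles where they lie.

Things in the scene. Friction and masses are not known exactly. Their poses are not given: they have to be found in the camera images.
- gauge: fixed ring-gauge bench: grey plate 238 x 132 x 12 mm with three aluminium V-beds and four upright steel rings in blue feet, 59 mm high. Origin: on the bench surface below the centre of ring 1's entry face; x = push direction, y = towards the pointer rail (at y = +40 mm), z up. Axis of the rings and of a spindle in its bed: 40 mm up
- bed_start (a point): start of the V-bed in line with the rings, on the spindle's axis line (gauge x -148, y 0, z 40 mm). The bed runs from here to 12 mm before ring 1; its sides rise to 34 mm above the surface, 15 mm either side of the axis, so the tail's upper part stands free. A spindle slides in it at 1 to 3 N; more than 25 N against a ring is forcing it
- ring_1: ring gauge 1 of 4, steel, 38 mm outside, 9 mm thick, bore 23 mm. Its frame coincides with that of the gauge; its entry face is at gauge x = 0 mm, its middle at 4.5 mm
- ring_2: ring gauge 2 of 4, steel, 38 mm outside, 9 mm thick, bore 18 mm. Its frame coincides with that of the gauge; its entry face is at gauge x = 20 mm, its middle at 24.5 mm
- ring_3: ring gauge 3 of 4, steel, 38 mm outside, 9 mm thick, bore 13 mm. Its frame coincides with that of the gauge; its entry face is at gauge x = 40 mm, its middle at 44.5 mm
- ring_4: ring gauge 4 of 4, steel, 38 mm outside, 9 mm thick, bore 8 mm. Its frame coincides with that of the gauge; its entry face is at gauge x = 60 mm, its middle at 64.5 mm
- rod_a: steel spindle, 142 mm long, about 0.2 kg: shank 26 mm thick (70 mm), then a thinner nose (72 mm). Origin: centre of the flat tail end; x runs along the axis to the nose tip. One of three, alike but for the nose (10.5, 15.5 or 20.5 mm thick, unknown which). One lies in line with the rings, nose before ring 1; two wait in the beds beside it, at gauge y = -33 and -61 mm
- rod_b: steel spindle, 142 mm long, about 0.2 kg: shank 26 mm thick (70 mm), then a thinner nose (72 mm). Origin: centre of the flat tail end; x runs along the axis to the nose tip. One of three, alike but for the nose (10.5, 15.5 or 20.5 mm thick, unknown which). One lies in line with the rings, nose before ring 1; two wait in the beds beside it, at gauge y = -33 and -61 mm
- rod_c: steel spindle, 142 mm long, about 0.2 kg: shank 26 mm thick (70 mm), then a thinner nose (72 mm). Origin: centre of the flat tail end; x runs along the axis to the nose tip. One of three, alike but for the nose (10.5, 15.5 or 20.5 mm thick, unknown which). One lies in line with the rings, nose before ring 1; two wait in the beds beside it, at gauge y = -33 and -61 mm
- pointer (a joint): place of the size pointer along its rail, in m: gauge x of the pointer = this value - 0.050; 0 to 0.122. It stays where it is left (drag about 1.2 N). It starts before ring 1 and stands at a ring when its gauge x is that of the ring's middle
- pointer_top (a point): top of the pointer's red round knob, which is 11 mm thick and upright from 35 to 64 mm above the surface, on a black slider 14 mm long that reaches from 19 to 35 mm. Same axes as the gauge

How it is judged:
By the outcome, as a careful person would: the job done as asked, in the order asked, and still so for the second after the job is handed in, with the robot touching nothing.
It also fails if it takes over 45 s, if anything falls off the work surface, if the arm or the gripper's body presses on something with over 40 N, if the wrist force passes 120 N, or if a joint passes its speed limit or range.

## Working session

There is one attempt and no reset: what is moved stays moved. The work goes in short steps, each a Python script; the robot and the scene stay as the last script left them, time stands still between calls to the robot, and variables do not carry over. Pictures are saved under pics/ and viewed, at most 10 in all, crops included, and the job is handed in when it is done.

```bash
ls; mkdir -p pics
python3 - <<'E'
from station import *
import cv2,numpy as np
s=env.sense();print(s['t'],s['ee_pos'],s['wrist_force'])
ims=[]
for c in ['side','top']:
    p,d=viewer.read_camera(c);i=viewer.camera_info(c);print(c,i)
    cv2.imwrite(f'pics/{c}0.png',p[:,:,::-1]);np.save(f'{c}_d.npy',d)
    for n in ['gauge','bed_start','ring_1','rod_a','pointer_top']:
        print(n,[(np.round(r['at'],4),round(r['score'],2)) for r in tip_of(c,n)[:4]])
E
```

```text
pics
0.0 [ 0.15411575 -0.63088617  0.21364491] [0.34518246 0.31041998 0.11257804]
side {'intrinsics': array([[490.85375488,   0.        , 322.44987851],
       [  0.        , 490.85375488, 234.80330967],
       [  0.        ,   0.        ,   1.        ]]), 'eye': array([0.38807691, 0.37339828, 0.63124861]), 'rotation': array([[-0.98665635,  0.09585204, -0.13161171],
       [-0.16222802, -0.64742862,  0.74465982],
       [-0.01383203,  0.75607444,  0.65433945]])}
gauge [(array([ 0.458 , -0.218 , -0.0018]), 0.93)]
bed_start [(array([ 0.4377, -0.366 ,  0.0396]), 0.58)]
ring_1 [(array([ 0.461 , -0.2182,  0.0014]), 0.71), (array([ 0.4619, -0.2207,  0.0028]), 0.66), (array([ 0.4616, -0.2171,  0.0009]), 0.57), (array([ 0.4591, -0.2164,  0.0016]), 0.55)]
rod_a [(array([ 0.4395, -0.3716,  0.0448]), 0.83), (array([ 0.5145, -0.3369,  0.0362]), 0.7)]
pointer_top [(array([ 0.4151, -0.2336,  0.062 ]), 0.76)]
top {'intrinsics': array([[615.57017531,   0.        , 307.57380505],
       [  0.        , 615.57017531, 237.04319885],
       [  0.        ,   0.        ,   1.        ]]), 'eye': array([ 0.41463988, -0.28001485,  0.90905897]), 'rotation': array([[ 0.012362  ,  0.99800395, -0.0619298 ],
       [-0.9995642 ,  0.01067344, -0.02752267],
       [-0.02680673,  0.06224305,  0.99770096]])}
gauge [(array([ 0.4618, -0.2187, -0.005 ]), 0.76)]
bed_start [(array([ 0.442 , -0.3664,  0.0361]), 0.93), (array([ 0.4178, -0.2372,  0.0639]), 0.53)]
ring_1 [(array([ 0.4626, -0.2217,  0.0005]), 0.6), (array([ 0.4663, -0.2225,  0.0006]), 0.53)]
rod_a [(array([ 0.4829, -0.3425,  0.0414]), 0.84), (array([ 0.4435, -0.373 ,  0.0442]), 0.84), (array([ 0.5093, -0.3366,  0.0364]), 0.6)]
pointer_top [(array([ 0.4195, -0.2386,  0.0608]), 0.64)]
```

View pics/top0.png

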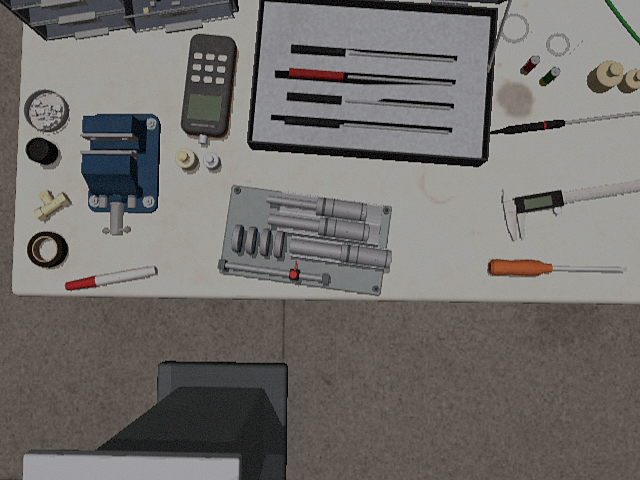

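View pics/side0.png

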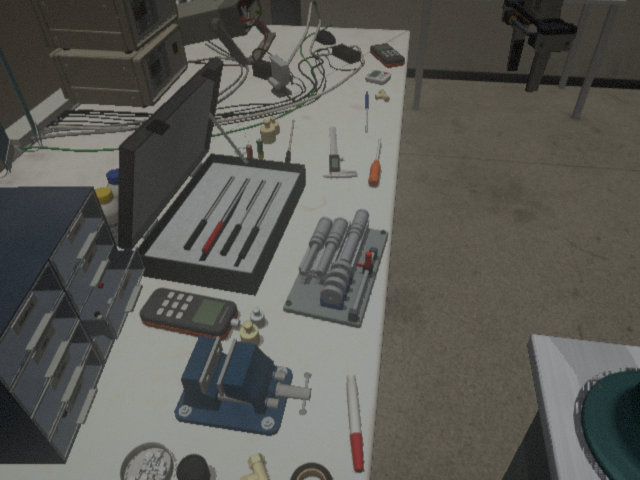

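The top view shows the bench at about px (220–390, 185–293). The rings are at columns 237–280, the in-line spindle runs to px (390,257), and the red knob is at (294,272). The network points fit the stated geometry. Next I refine the pose from depth.

Run:
```python
from station import *
import cv2,numpy as np
print(env.sense()['tcp_rot'])
for c in ['top','side']:
    i=viewer.camera_info(c);K=i['intrinsics'];d=np.load(f'{c}_d.npy');im=cv2.imread(f'pics/{c}0.png')
    v,u=np.mgrid[:480,:640]
    P=np.stack([(u-K[0,2])/K[0,0]*d,-(v-K[1,2])/K[1,1]*d,-d],-1)@i['rotation'].T+i['eye']
    ok=d>0
    near=ok&(np.abs(P[...,0]-.46)<.12)&(np.abs(P[...,1]+.25)<.19)
    tb=near&(abs(P[...,2])<.006);print(c,'table z',np.median(P[tb][:,2]))
    pl=near&(P[...,2]>.008)&(P[...,2]<.07)&(P[...,0]>.38)&(P[...,0]<.55)
    print('rect',cv2.minAreaRect(P[pl][:,:2].astype(np.float32)*1000))
    o=np.array([.461,-.219])
    a=np.array([.021,.147]);a/=np.hypot(*a)
    for _ in range(4):
        n=np.array([-a[1],a[0]]);g=(P[...,:2]-o);X=g@a;Y=g@n
        m=near&(P[...,2]>.047)&(P[...,2]<.06)&(abs(Y)<.012)&(X<-.09)&(X>-.16)
        q=P[m][:,:2];vx=cv2.fitLine(q.astype(np.float32),cv2.DIST_HUBER,0,1e-4,1e-4).ravel()
        if c=='top':
            t=vx[:2]*np.sign(vx[1]);
    r=near&(P[...,2]>.042)&(P[...,2]<.065)&(abs(Y)<.012)
    h,e=np.histogram(X[r]*1000,np.arange(-170,80,2.));print(dict(zip(e.astype(int),h)))
    print('shank yaw',np.degrees(np.arctan2(vx[1],vx[0])),'center Y',np.median(Y[m]),'z top',np.percentile(P[m][:,2],95))
    red=near&(im[...,2]>120)&(im[...,1]<70)&(P[...,2]>.04)
    print('knob',red.sum(),np.median(P[red],0),np.median(X[red]),np.median(Y[red]), P[red].max(0))
    cr=cv2.resize(im[175:305,200:410] if c=='top' else im[200:330,275:400],None,fx=3.7,fy=3.7,interpolation=cv2.INTER_CUBIC)
    cv2.imwrite(f'pics/{c}_crop.png',cr)
```

```text
[[ 9.71415457e-01  2.37385784e-01  1.00838044e-05]
 [ 2.37385784e-01 -9.71415456e-01 -2.85422337e-05]
 [ 3.02004289e-06  3.01201187e-05 -1.00000000e+00]]
top table z -0.0003363738833007668
rect ((465.9917907714844, -253.55337524414062), (242.25225830078125, 131.8427276611328), 82.74925231933594)
{np.int64(-170): np.int64(0), np.int64(-168): np.int64(0), np.int64(-166): np.int64(0), np.int64(-164): np.int64(0), np.int64(-162): np.int64(0), np.int64(-160): np.int64(0), np.int64(-158): np.int64(0), np.int64(-156): np.int64(11), np.int64(-154): np.int64(23), np.int64(-152): np.int64(25), np.int64(-150): np.int64(22), np.int64(-148): np.int64(26), np.int64(-146): np.int64(24), np.int64(-144): np.int64(21), np.int64(-142): np.int64(25), np.int64(-140): np.int64(24), np.int64(-138): np.int64(26), np.int64(-136): np.int64(22), np.int64(-134): np.int64(23), np.int64(-132): np.int64(26), np.int64(-130): np.int64(23), np.int64(-128): np.int64(26), np.int64(-126): np.int64(23), np.int64(-124): np.int64(23), np.int64(-122): np.int64(24), np.int64(-120): np.int64(21), np.int64(-118): np.int64(28),
[... 6103 characters left out ...]
), np.int64(42): np.int64(12), np.int64(44): np.int64(13), np.int64(46): np.int64(40), np.int64(48): np.int64(47), np.int64(50): np.int64(2), np.int64(52): np.int64(0), np.int64(54): np.int64(0), np.int64(56): np.int64(0), np.int64(58): np.int64(2), np.int64(60): np.int64(8), np.int64(62): np.int64(17), np.int64(64): np.int64(12), np.int64(66): np.int64(50), np.int64(68): np.int64(60), np.int64(70): np.int64(4), np.int64(72): np.int64(0), np.int64(74): np.int64(0), np.int64(76): np.int64(0)}
shank yaw 82.626625 center Y 0.0004793439122056898 z top 0.054611834396507145
knob 13 [ 0.4180496  -0.23625998  0.0649626 ] -0.023359442176477566 0.04054916741444799 [ 0.42164654 -0.23241864  0.06602248]
```

View pics/top_crop.png

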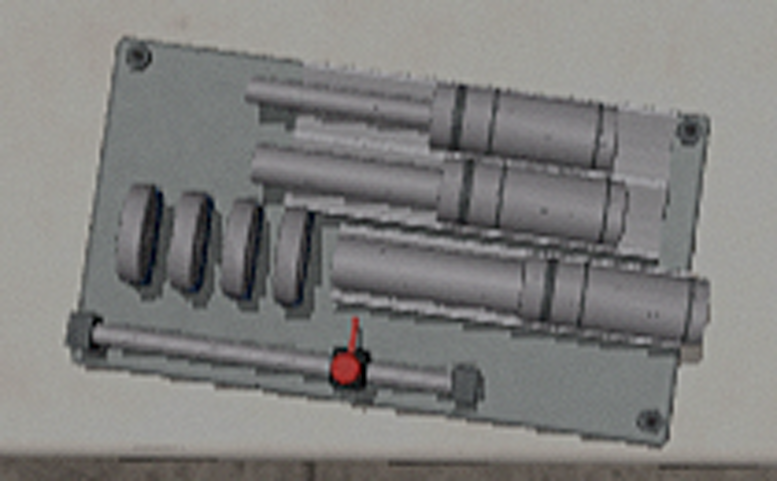

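```bash
cat > h.py <<'E'
from station import *
import numpy as np
yaw=np.radians(82.75);o=np.array([.4585,-.2194,0])
a=np.array([np.cos(yaw),np.sin(yaw),0]);n=np.array([-a[1],a[0],0])
z=np.array([0,0,-1.]);y=-a;R=np.column_stack([np.cross(y,z),y,z])
W=lambda x,yy,zz:o+a*x+n*yy+np.array([0,0,zz])
def G():
    s=env.sense();p=s['ee_pos']-o;return s['t'],p@a,p@n,p[2],s['wrist_force']@a,s['wrist_force']
E
python3 - <<'E'
from h import *
effector.grasp(40)
print(G(),env.sense()['gripper_width'])
env.reach(W(-.2,0,.12),R);print(G())
env.movel(W(-.2,0,.040),rate=.12);print(G());b=G()[4]
x=-.2
while x<-.160:
    x+=.002;env.movel(W(x,0,.040),rate=.03);g=G();print(np.round(g[:5],4))
    if b-g[4]>1: break
E
```

```text
(1.95, np.float64(-0.4471119824990614), np.float64(0.2497433161739381), np.float64(0.21460471735691455), np.float64(0.28997793332505983), array([-0.07975035,  0.30246053, -1.38398128])) 0.0003280053771115305
(3.3167, np.float64(-0.20151920768946247), np.float64(0.0006264961986045465), np.float64(0.12031181636900101), np.float64(-0.22792959223376308), array([ 0.23907188, -0.26018037, -0.16773301]))
(4.1333, np.float64(-0.2004554235038366), np.float64(-0.00038579925520714354), np.float64(0.040537401294010976), np.float64(0.7999509316132282), array([-0.12271075,  0.8220089 ,  0.45989851]))
[ 4.3833e+00 -1.9810e-01 -5.0000e-04  4.0800e-02 -5.0830e-01]
```

Run:
```python
from h import *
for x in np.arange(-.194,-.151,.003):
    env.movel(W(x,0,.040),rate=.03);g=G();print(np.round(g[:5],4))
    if g[4]<-6: break
p,d=viewer.read_camera('top')
import cv2
cv2.imwrite('pics/t2.png',cv2.resize(p[175:305,200:410,::-1],None,fx=3.7,fy=3.7))
print([(np.round(r['at'],4),r['score']) for r in tip_of('top','rod_a')])
```

```text
[ 4.6667e+00 -1.9360e-01 -1.0000e-04  4.0100e-02  4.2580e-01]
[ 4.9167e+00 -1.9070e-01 -1.0000e-04  4.0000e-02 -8.2610e-01]
[ 5.1667 -0.1877 -0.      0.04   -0.3098]
[ 5.4167 -0.1847 -0.      0.04    0.71  ]
[ 5.6667e+00 -1.8170e-01 -1.0000e-04  4.0000e-02 -1.4620e-01]
[ 5.9167 -0.1787 -0.      0.04    0.5195]
[ 6.1667 -0.1757 -0.      0.04   -0.024 ]
[ 6.4167e+00 -1.7270e-01 -1.0000e-04  4.0000e-02 -1.5960e-01]
[ 6.6667e+00 -1.6970e-01 -1.0000e-04  4.0000e-02  9.6440e-01]
[ 6.9167 -0.167   0.      0.0401 -0.9365]
[ 7.1667e+00 -1.6400e-01 -1.0000e-04  4.0100e-02 -8.9560e-01]
[ 7.4167 -0.1607 -0.      0.04   -0.0865]
[ 7.6667 -0.1577 -0.      0.04   -1.4452]
[ 7.9167 -0.1546  0.      0.04   -0.1796]
[ 8.1667e+00 -1.5160e-01 -1.0000e-04  4.0000e-02 -6.6940e-01]
[(array([ 0.4793, -0.3405,  0.0407]), 0.97), (array([ 0.5078, -0.3353,  0.0347]), 0.89)]
```

View pics/t2.png

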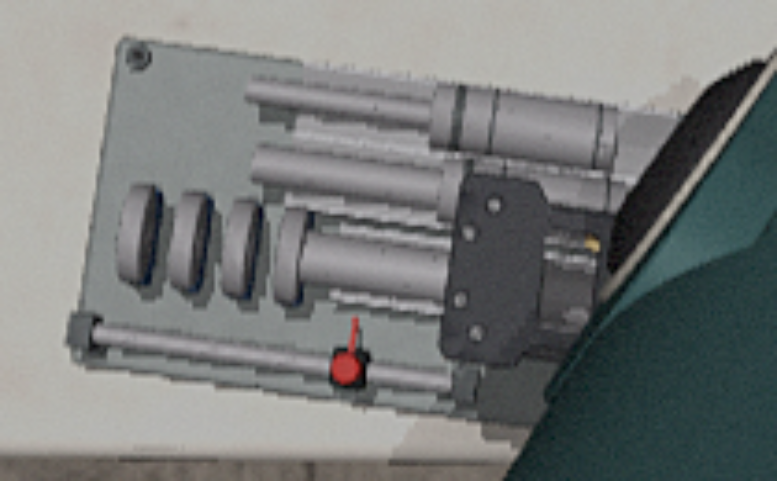

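The nose is just entering ring 1 (crop px 300,255) and the push force is low. I continue in fine steps.

Run:
```python
from h import *
x=-.1516
while x<-.122:
    x+=.002 if x<-.143 else .0007
    env.movel(W(x,0,.040),rate=.01);g=G();print(np.round(g[:5],4))
    if g[4]<-5: break
```

```text
[ 8.6583 -0.1496  0.      0.04   -1.6162]
[ 9.0083 -0.1474  0.      0.04   -1.1993]
[ 9.3583 -0.1454  0.      0.04   -0.7898]
[ 9.7083 -0.1434 -0.      0.04   -1.6018]
[10.0583 -0.1414 -0.      0.04   -0.7531]
[10.3083 -0.1409  0.      0.04   -2.639 ]
[10.5583 -0.1402  0.      0.04   -1.0548]
[10.8083 -0.1394 -0.      0.04   -1.8661]
[11.0583 -0.1387  0.      0.04   -2.3217]
[11.3083 -0.138  -0.      0.04   -0.9285]
[11.5583 -0.1373 -0.      0.04   -0.8099]
[11.8083 -0.1366 -0.      0.04   -0.9562]
[12.0583 -0.1359 -0.      0.04   -2.3166]
[12.3083 -0.1355 -0.      0.04   -3.1723]
[12.5583 -0.1354 -0.      0.0401 -5.6725]
```

Run:
```python
from h import *
env.movel(W(-.1346,0,.040),rate=.01);print(np.round(G()[:5],4))
env.movel(W(-.155,0,.040),rate=.1);env.movel(W(-.155,0,.12),rate=.2)
effector.release()
env.reach(W(-.12,.1,.2),R);print(G()[0])
i=viewer.camera_info('top');K=i['intrinsics'];v,u=np.mgrid[:480,:640]
import cv2
def cloud(d):
    P=np.stack([(u-K[0,2])/K[0,0]*d,-(v-K[1,2])/K[1,1]*d,-d],-1)@i['rotation'].T+i['eye']-o
    return P@a,P@n,P[...,2]
X,Y,Z=cloud(np.load('top_d.npy'))
for lo in np.arange(-.1,.1,.01):
    m=(X>lo)&(X<lo+.01)&(abs(Y-.04)<.011);print(round(lo,2),np.round(np.percentile(Z[m],[90,99]),4))
p,d=viewer.read_camera('top');cv2.imwrite('pics/t3.png',cv2.resize(p[175:305,200:410,::-1],None,fx=3.7,fy=3.7))
print([(np.round(((r['at']-o)@a,(r['at']-o)@n,r['at'][2]),4),r['score']) for nn in('rod_a','pointer_top') for r in tip_of('top',nn)])
X,Y,Z=cloud(d);r=(abs(Y)<.009)&(Z>.053)&(X>-.01)&(X<.08);h,e=np.histogram(X[r]*1000,np.arange(-5,75,1.));print(list(zip(e.astype(int).tolist(),h.tolist())))
r=(abs(Y)<.009)&(Z>.045)&(X<-.02);print('tail',X[r].min())
```

```text
[12.8083 -0.1354  0.      0.0401 -5.3018]
15.675
-0.1 [0.0137 0.0144]
-0.09 [0.014  0.0153]
-0.08 [0.0333 0.0356]
-0.07 [0.9091 0.9091]
-0.06 [0.0303 0.0331]
-0.05 [0.0309 0.0329]
-0.04 [0.0309 0.0325]
-0.03 [0.0648 0.0662]
-0.02 [0.0581 0.065 ]
-0.01 [0.0315 0.0336]
-0.0 [0.0308 0.0335]
0.01 [0.0307 0.0322]
0.02 [0.0306 0.0333]
0.03 [0.0308 0.0325]
0.04 [0.0307 0.0323]
0.05 [0.0313 0.0326]
0.06 [0.031  0.0325]
0.07 [0.034 0.036]
0.08 [0.0353 0.0363]
0.09 [0.002  0.0031]
[(array([-0.1076, -0.0641,  0.0341]), 0.95), (array([-0.1183, -0.0364,  0.0406]), 0.86), (array([-0.1187, -0.003 ,  0.0433]), 0.79), (array([-0.0226,  0.0372,  0.06  ]), 0.54)]
[(-5, 0), (-4, 0), (-3, 0), (-2, 0), (-1, 1), (0, 10), (1, 10), (2, 9), (3, 9), (4, 9), (5, 10), (6, 9), (7, 8), (8, 7), (9, 3), (10, 0), (11, 0), (12, 0), (13, 0), (14, 0), (15, 0), (16, 0), (17, 0), (18, 0), (19, 0), (20, 13), (21, 7), (22, 12), (23, 8), (24, 10), (25, 9), (26, 11), (27, 7), (28, 9), (29, 0), (30, 0), (31, 0), (32, 0), (33, 0), (34, 0), (35, 0), (36, 0), (37, 0), (38, 0), (39, 1), (40, 11), (41, 10), (42, 8), (43, 12), (44, 9), (45, 10), (46, 10), (47, 8), (48, 6), (49, 2), (50, 0), (51, 0), (52, 0), (53, 0), (54, 0), (55, 0), (56, 0), (57, 0), (58, 0), (59, 3), (60, 13), (61, 8), (62, 8), (63, 11), (64, 10), (65, 8), (66, 10), (67, 9), (68, 5), (69, 2), (70, 0), (71, 0), (72, 0), (73, 0)]
tail -0.12185372854464523
```

View pics/t3.png

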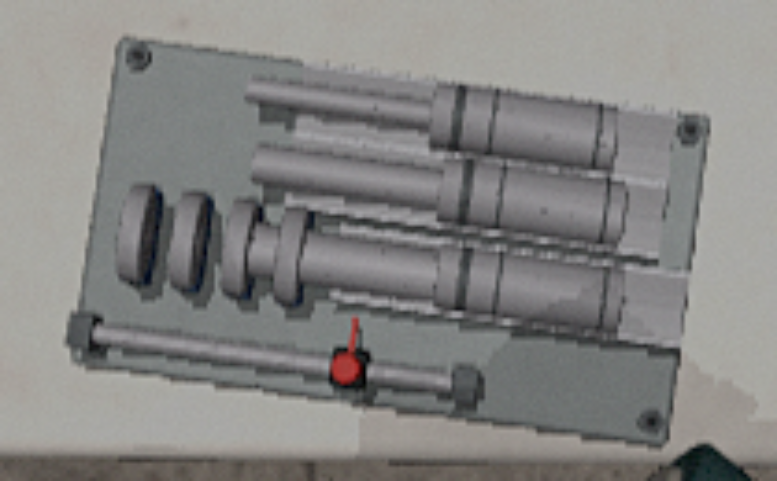

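The spindle's nose passes through ring 1 and rests on ring 2 (crop px 240,250). The measured tail at x = -121.9 mm puts the tip at +20.1 mm, so ring 2 is the stopper. Next is the pointer.

Run:
```python
from h import *
env.reach(W(-.0225,.0395,.1),R);env.movel(W(-.0225,.0395,.043),rate=.12);print(G())
effector.grasp(8);s=env.sense();print(s['gripper_width'],s['grasp_force'],G())
env.movel(W(.0245,.0395,.043),rate=.06);print(G())
effector.release();print(G())
env.movel(W(.0245,.0395,.12),rate=.15)
env.reach(W(-.12,.1,.2),R);print(G()[0])
i=viewer.camera_info('top');K=i['intrinsics'];v,u=np.mgrid[:480,:640]
import cv2
p,d=viewer.read_camera('top');cv2.imwrite('pics/t4.png',cv2.resize(p[175:305,200:410,::-1],None,fx=3.7,fy=3.7))
P=np.stack([(u-K[0,2])/K[0,0]*d,-(v-K[1,2])/K[1,1]*d,-d],-1)@i['rotation'].T+i['eye']-o
X,Y,Z=P@a,P@n,P[...,2]
m=(abs(Y-.04)<.012)&(Z>.055)&(Z<.08)&(abs(X)<.08);print('knob',m.sum(),X[m].mean(),X[m].min(),X[m].max(),Y[m].mean())
r=(abs(Y)<.009)&(Z>.045)&(Z<.08)&(X<-.02);print('tail',X[r].min())
```

```text
(17.1083, np.float64(-0.023337052020845336), np.float64(0.03909613072819619), np.float64(0.04370685944898056), np.float64(-0.33690070938650724), array([-0.21772563, -0.31191776, -0.53999036]))
0.010650681266588998 7.999985218048096 (18.3083, np.float64(-0.022549875473893675), np.float64(0.03952550080994212), np.float64(0.04299595818076404), np.float64(-1.1197024925270223), array([-0.69193952, -1.04070089, -0.26903865]))
(19.2417, np.float64(0.02495257536913923), np.float64(0.039491029706827184), np.float64(0.042991618024805035), np.float64(0.9851176466575333), array([-0.22959577,  1.02226546, -0.07032126]))
(20.4917, np.float64(0.024523370737413792), np.float64(0.039485324043189864), np.float64(0.04300783710759336), np.float64(0.33968817264518664), array([-0.04292655,  0.34788683,  0.40767799]))
21.8917
knob 52 0.024723670875713068 0.01969110392383562 0.02997923374650369 0.040414473886220284
tail -0.12163482026416385
```

View pics/t4.png

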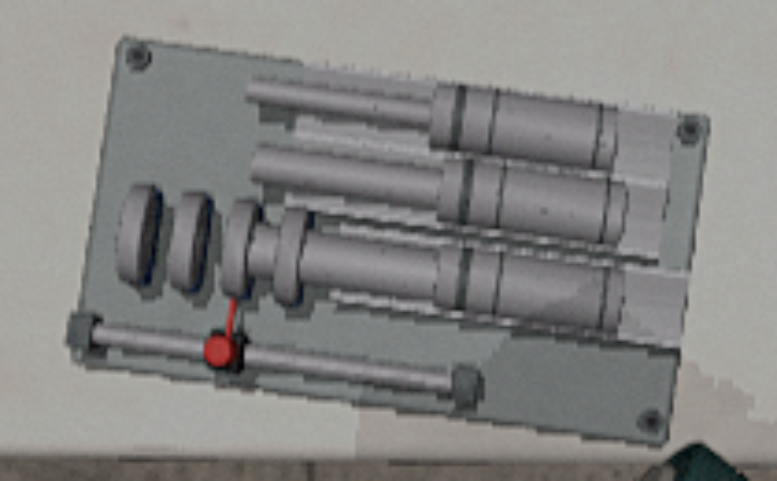

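The pointer (knob at crop px 220,350) stands at ring 2, with its needle at (232,310). Its measured x is 24.7 mm against a target of 24.5 mm. The spindle is still against ring 2 and the waiting spindles have not moved.

```bash
python3 -c "
from station import *
print(workorder.finish_job())"
```

```text
the job is handed in; nothing more can be done
None
```

The job is handed in: the spindle was pushed gently until ring 2 stopped it and left resting there, the pointer stands at ring 2 (24.7 mm measured, 24.5 mm target), the two waiting spindles were left alone, and it took about 22 s of the 45 s allowed.

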